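# Drive a worn bush out of a shock-absorber eye with a drift

### The job

Take the drift out of its wooden block, feel its nose into the bore of the shock-absorber eye on the push-out stand and press the worn bush down until it is fully out of the eye's underside, inside the receiver cup. Let only the drift touch the stand and what sits on it, never lean harder on it than the bush needs (it moves at about 12 N; 30 N is too much), then stand the drift back in its block, collar down on the wood, and let go; leave the other things on the shelf where they are.

Things in the scene. Friction and masses are not known exactly. Their poses are not given: they have to be found in the camera images.
- drift: Round drift standing upright in the wooden block: bare steel nose 17 mm diameter and 60 mm long with a 1 mm rounded edge, then a collar 34 mm diameter from 60 to 68 mm, then a plain black round grip 24 mm diameter from 68 to 129 mm. Origin: centre of the nose tip; z runs up the axis to the grip. Mass about 0.3 kg.
- holder: Fixed wooden block, 70 x 70 mm and 75 mm high, with one vertical through hole, 23 mm diameter, in the middle of its top. Origin: centre of its underside; z up. The drift's nose hangs in the hole (up to 3 mm of play) and its collar rests on the block's top, so the nose tip is then 15 mm above the shelf.
- stand: Fixed push-out stand: grey base plate 170 x 100 x 10 mm reaching from 50 mm behind to 120 mm ahead of the origin along x; on it, on a rubber pad, a steel receiver cup (66 mm outside, 48 mm inside, rim 72 mm above the shelf) that carries the bare alloy eye, and a strut at x = 98 mm under the eye's bar. Origin: on the cup's axis at the shelf; z up.
- eye_level (a point): Point on the cup's axis, 108 mm above the shelf, level with the eye's flat top. Eye: alloy ring 68 mm outside, 36 mm high, vertical bore 23 mm, 24 mm bar along the stand's +x. It is off this point by up to 7 mm along the stand's x and up to 7 mm along its y; not measured: see or feel for the bore. It does not shift sideways; pressed on its face it sinks 1 mm per 8 N, 4 mm at most.
- bush (a joint): How far (m) the worn brass bush, 22.6 mm diameter, 24 mm long, is pressed down. At 0 its top is 10 mm below the eye's top; it starts at 0 to 0.004. It drags with about 10 N all the way (0.4 N more per 10 mm/s) and stays where left. Fully out of the eye from 0.026; aim for 0.033, nose tip 43 mm below the eye's top. Hard stop at 0.045.
- torch: Yellow LED work torch lying on the shelf, 140 x 50 x 37 mm. Origin: centre of its underside. Leave it alone.
- chock: Red plastic wheel chock, 150 x 80 mm, 85 mm high. Origin: centre of its underside. Leave it alone.
- nutkey: Chrome locking wheel nut key lying on its side, 57 mm long, 30 mm thick. Origin: under its middle, on the shelf. Leave it alone.
- spray: Closed green spray bottle standing upright on the far side of the work, 70 mm diameter, 206 mm high. Origin: centre of its underside. Leave it alone.
Not all that is in view belongs to the job. Leave any purple look-alike of the stand alone.

How it is judged:
By the outcome, as a careful person would: the job done as asked, in the order asked, and still so for the second after the job is handed in, with the robot touching nothing.
It also fails if it takes over 72 s, if anything falls off the work surface, if the arm or the gripper's body presses on something with over 40 N, if the wrist force passes 120 N, or if a joint passes its speed limit or range.

### The arm

A 6-joint arm with a two-finger parallel gripper is mounted at the origin on the work surface. World frame = base frame: x ahead of the robot, y to its left, z up, the work surface at z = 0. Lengths are in m, angles in rad, forces in N, time in s.
With the tool pointing down it reaches from about 0.275 to 1 m from the base axis. Payload 8.4 kg.
Tool frame: the origin (TCP) lies on the centre line of the jaws, within the pads' length; the fingertips stand 17 mm ahead of it and the grasp point (between the pads) lies 2 mm behind it (bot.tcp_to_tips is the y of the fingertips in the tool frame, in m); y points along the fingers, z is the direction in which the jaws open and shut, and the axes are right-handed (so a half turn about y gives the same grasp; the last joint's range is limited). The gripper opens to 85 mm and grips with 20 to 120 N. Pads are 22 mm wide; open, the fingers measure 114 mm over their backs; the gripper's body (76 mm by 85 mm) begins 54 mm behind the grasp point. The pads swing forward as they close: fully open they stand 13 mm farther back than shut.
Start: joints at [1.301, 0.353, 1.633, -0, 1.155, -0.002], TCP at [0.165, 0.603, 0.248] pointing down, gripper open.
Joint ranges: [-2.63, 2.63], [-0.92, 2.1], [0.06, 2.66], [-1.3, 4.44], [0, 2.69], [-3.02, 3.02]. Speed limits (rad/s): [2.22, 2.22, 2.79, 3.14, 3.14, 3.14].

### API

Orientations are given as a unit quaternion [x, y, z, w].
In Python, from workcell import bot, hand, kinematics, get_obs, vision, hand_in gives the robot as it stands. The module is installed in compiled form; this text tells all that it offers. Calls block until the motion is done:
- bot.reach(position, orientation): joint-space move of the TCP to a pose.
- bot.servo_line(position, ori=None, velocity=0.15): straight line of the TCP; ori=None keeps the orientation; velocity is the mean speed in m/s.
- bot.goto_joints(angles): joint-space move.
- hand.move_gripper(opening, strength=None): finger opening in m; strength is the grip in N (None keeps the last); returns when the fingers have stopped.
- bot.dwell(seconds).
- kinematics.solve_ik(position, orientation): joint angles nearest the present ones, or None.
- get_obs(): the state.
- vision.read_camera(name): name is "side" or "top"; returns a dict with "frame" (420x560x3 uint8, red, green, blue), "intrinsics" (3x3 intrinsics, pixels), "view" (4x4, takes a point from world to camera coordinates). Camera axes: x right, y down, z forward; pixel columns grow to the right and rows downward; lengths in m; the calibration is good to about 2 mm. A picture is of the moment at which its call begins. There is no depth.
A pose or a line that the arm cannot do raises bot.IKError and nothing moves.
- hand_in(): hands the job in, once; it reports no verdict.
The state is a dict: "time_s": time; "joint_pos": joint angles; "joint_vel": joint speeds; "joint_efforts": joint torques, N m; "position": TCP position; "orientation": TCP orientation; "wrist_force": force on the tool from outside, world axes, zero at the start; "ft_torque": the same for the moment, N m; "gripper_width": finger opening in m.
Only numpy, scipy, OpenCV 4.12 (cv2) and the standard library are available. Lean on these libraries where they do the work, as an engineer would, in place of code of your own. Each camera call takes 0.05 s, during which the arm holds its last target. There are 200 camera calls.

## Working session

There is one attempt and no reset: what is moved stays moved. The work goes in short steps, each a Python script; the robot and the scene stay as the last script left them, time stands still between calls to the robot, and variables do not carry over. Pictures are saved under pics/ and viewed, about 8 in all and at most 12, crops included, and the job is handed in when it is done.

```bash
mkdir -p pics
python3 - <<'E'
from workcell import *
import cv2,numpy as np
np.set_printoptions(precision=4,suppress=True)
for n in("top","side"):
    r=vision.read_camera(n); cv2.imwrite(f"pics/{n}0.png",cv2.resize(r["frame"][...,::-1],(784,588),interpolation=cv2.INTER_CUBIC))
    print(n,r["intrinsics"],r["view"]); np.savez(f"{n}0.npz",**{k:r[k] for k in("frame","intrinsics","view")})
o=get_obs();print(o, bot.tcp_to_tips)
E
```

```text
top [[451.5709   0.     278.4061]
 [  0.     451.5709 207.4114]
 [  0.       0.       1.    ]] [[ 0.0068 -0.9999  0.0088  0.0499]
 [-0.9939 -0.0077 -0.1102  0.5617]
 [ 0.1102 -0.008  -0.9939  1.2222]
 [ 0.      0.      0.      1.    ]]
side [[405.1433   0.     277.2408]
 [  0.     405.1433 204.4253]
 [  0.       0.       1.    ]] [[ 0.8793 -0.476  -0.0141 -0.4475]
 [-0.2945 -0.5203 -0.8016  0.2516]
 [ 0.3742  0.7091 -0.5977  0.8536]
 [ 0.      0.      0.      1.    ]]
{'time_s': 0.1, 'joint_pos': array([ 1.3006,  0.3536,  1.634 , -0.    ,  1.1552, -0.0024]), 'joint_vel': array([-0.    , -0.0009, -0.0017,  0.0008, -0.0006, -0.0005]), 'joint_efforts': array([ -0.0018, -60.6361, -34.282 ,  -0.0001,   0.004 ,   0.    ]), 'position': array([0.1653, 0.6023, 0.2477]), 'orientation': array([ 0.7012, -0.0945,  0.0943, -0.7003]), 'wrist_force': array([0.3278, 0.1283, 0.3086]), 'ft_torque': array([-0.0055, -0.057 , -0.0096]), 'gripper_width': 0.08514651622049486} 0.017
```

View pics/top0.png

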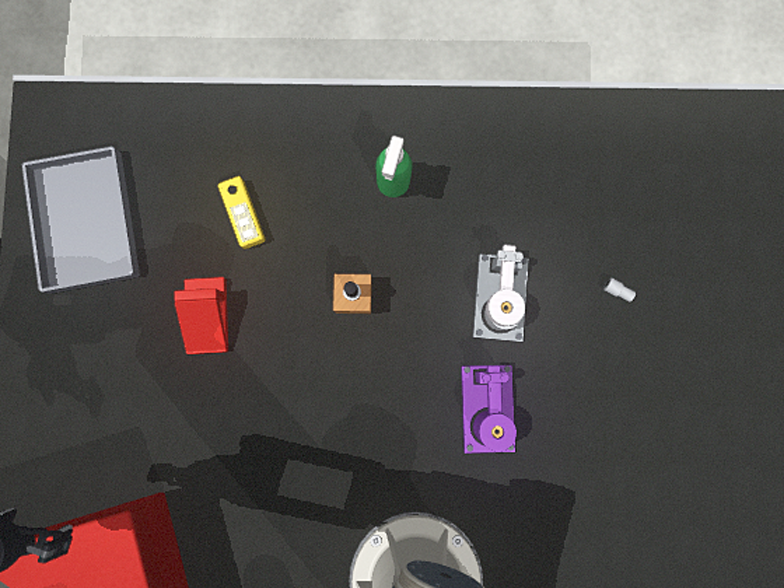

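View pics/side0.png

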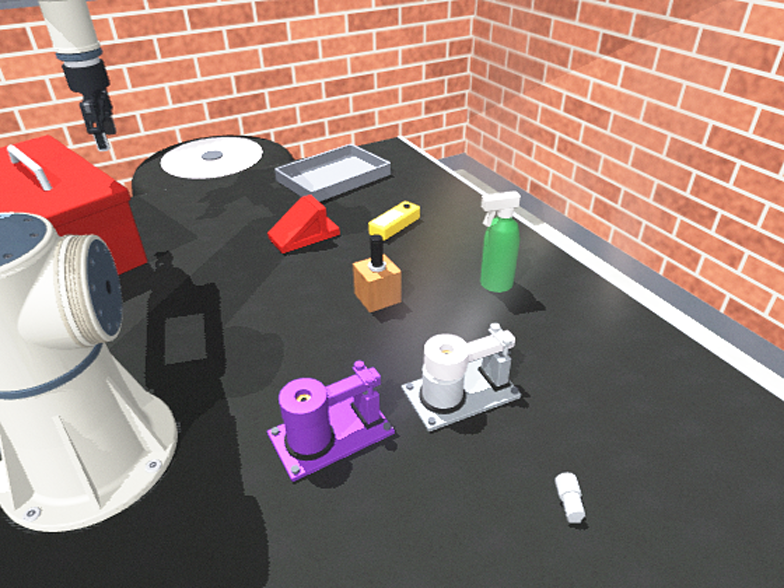

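The top view shows the drift and block at (350,290) and the grey stand's bore at (506,308), with a purple decoy at (498,432). The side view shows the drift at (377,255) and the grey eye at (446,348). I'll take enlarged crops of each.

```bash
cat > h.py <<'E'
import numpy as np,cv2
def back(d,uv,z):
    "pixel (full-res, u,v) -> world point on plane z"
    V=d["view"];R,t=V[:3,:3],V[:3,3]
    c=-R.T@t; w=R.T@np.linalg.inv(d["intrinsics"])@np.array([uv[0],uv[1],1.])
    return c+w*(z-c[2])/w[2]
def proj(d,p):
    q=d["view"][:3,:3]@np.asarray(p)+d["view"][:3,3]; q=d["intrinsics"]@q; return q[:2]/q[2]
def crop(d,u,v,r,s): # top-left u-r,v-r
    return cv2.resize(d["frame"][v-r:v+r,u-r:u+r,::-1],None,fx=s,fy=s,interpolation=cv2.INTER_CUBIC)
E
python3 - <<'E'
from h import *
t=np.load("top0.npz");s=np.load("side0.npz")
a=np.hstack([crop(t,361,215,35,5.7142857),crop(t,250,208,35,5.7142857)])[:300]
a=np.hstack([cv2.resize(crop(t,361,213,30,1),(390,300-0),interpolation=2) if 0 else crop(t,361,215,25,8)[:400], crop(t,250,208,25,8)])
b=np.hstack([crop(s,318,255,25,8)[:200+200],crop(s,269,188,25,8)])
cv2.imwrite("pics/c1.png",cv2.resize(np.vstack([a,b]),(600,600)))
for d,n,z in((t,"bore",(361.4,220,.108)),(t,"drift",(250.4,207,.144)),(s,"bore",(318.6,249,.108)),(s,"drift",(269,170,.144))): print(n,back(d,z[:2],z[2]))
E
```

```text
bore [ 0.5215598  -0.16131458  0.108     ]
drift [0.54930987 0.12553298 0.144     ]
bore [ 0.52339894 -0.16295571  0.108     ]
drift [0.55278702 0.12205596 0.144     ]
```

View pics/c1.png

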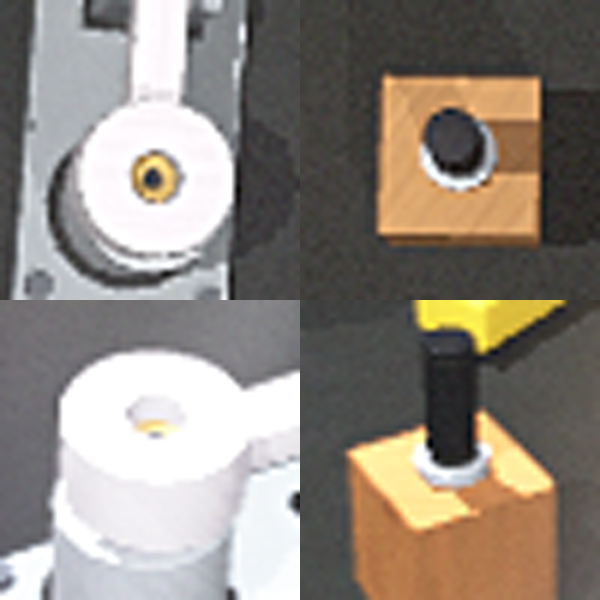

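The enlarged crop gives top-camera pixels (361.5,219.2) for the bore rim and (249.5,205.5) for the grip top. The side camera gives (318.7,248.9) and (268.4,169.3). Both views agree to about 3 mm, which is good enough to grasp.

```bash
cat >> h.py <<'E'
from scipy.spatial.transform import Rotation as Ro
def down(th):
    z=np.array([np.cos(th),np.sin(th),0]);y=np.array([0,0,-1.]);return Ro.from_matrix(np.c_[np.cross(y,z),y,z]).as_quat()
E
python3 - <<'E'
from h import *
from workcell import *
np.set_printoptions(precision=4,suppress=True)
t=np.load("top0.npz");s=np.load("side0.npz")
B=[back(t,(361.5,219.2),.108),back(s,(318.7,248.9),.108)];D=[back(t,(249.5,205.5),.144),back(t,(251,208),.083),back(s,(268.4,169.3),.144)]
print(np.array(B),np.array(D))
o=get_obs();print(Ro.from_quat(o["orientation"]).as_matrix())
for th in np.radians([-90,-60,-30,0,30,60,90,180]):
    print(round(th,2),kinematics.solve_ik([.551,.124,.25],down(th)),kinematics.solve_ik([.5225,-.162,.25],down(th)))
E
```

```text
[[ 0.5236 -0.1616  0.108 ]
 [ 0.5238 -0.1628  0.108 ]] [[0.5531 0.1279 0.144 ]
 [0.5534 0.1272 0.083 ]
 [0.553  0.1259 0.144 ]]
[[ 0.9644 -0.0003  0.2646]
 [-0.2646 -0.0012  0.9644]
 [ 0.     -1.     -0.0012]]
-1.57 [ 0.2187  0.2582  1.7623 -0.      1.1211  1.7895] [-0.3034  0.2305  1.7992 -0.      1.112   1.2674]
-1.05 [ 0.2187  0.2582  1.7623 -0.      1.1211  1.2659] [-0.3034  0.2305  1.7992 -0.      1.112   0.7438]
-0.52 [ 0.2187  0.2582  1.7623 -0.      1.1211  0.7423] [-0.3034  0.2305  1.7992 -0.      1.112   0.2202]
0.0 [ 0.2187  0.2582  1.7623 -0.      1.1211  0.2187] [-0.3034  0.2305  1.7992 -0.      1.112  -0.3034]
0.52 [ 0.2187  0.2582  1.7623 -0.      1.1211 -0.3049] [-0.3034  0.2305  1.7992 -0.      1.112  -0.827 ]
1.05 [ 0.2187  0.2582  1.7623 -0.      1.1211 -0.8285] [-0.3034  0.2305  1.7992 -0.      1.112  -1.3506]
1.57 [ 0.2187  0.2582  1.7623 -0.      1.1211 -1.3521] [-0.3034  0.2305  1.7992 -0.      1.112  -1.8742]
3.14 [ 0.2187  0.2582  1.7623 -0.      1.1211 -2.9229] [-0.3034  0.2305  1.7992 -0.      1.112   2.8382]
```

Run:
```python
from h import *
from workcell import *
np.set_printoptions(precision=4,suppress=True)
q=down(0)
bot.reach([.553,.127,.22],q)
bot.servo_line([.553,.127,.114],q,.12)
o=get_obs();print(o["time_s"],o["wrist_force"])
hand.move_gripper(0,80)
o=get_obs();print(o["time_s"],o["wrist_force"],o["gripper_width"])
bot.servo_line([.553,.127,.225],None,.08)
o=get_obs();print(o["time_s"],o["position"],o["wrist_force"],o["gripper_width"])
bot.reach([.5237,-.1622,.225],q)
bot.dwell(.3);o=get_obs();print(o["time_s"],o["position"],o["wrist_force"],o["ft_torque"])
for n in("top","side"):
    r=vision.read_camera(n); np.savez(f"{n}1.npz",**{k:r[k] for k in("frame","intrinsics","view")})
a=crop(r,319,235,50,6); cv2.imwrite("pics/s1.png",a)
```

```text
3.3333 [-0.5763  0.623  -0.3017]
3.9333 [-1.3549 -0.9563  5.697 ] 0.02229606072139149
5.475 [0.5527 0.1269 0.2244] [-0.9022  0.3674 -1.4376] 0.022259102516220094
6.8917 [ 0.524  -0.1614  0.225 ] [ 0.2466  0.0191 -2.9166] [-0.0488  0.0161 -0.0203]
```

View pics/s1.png

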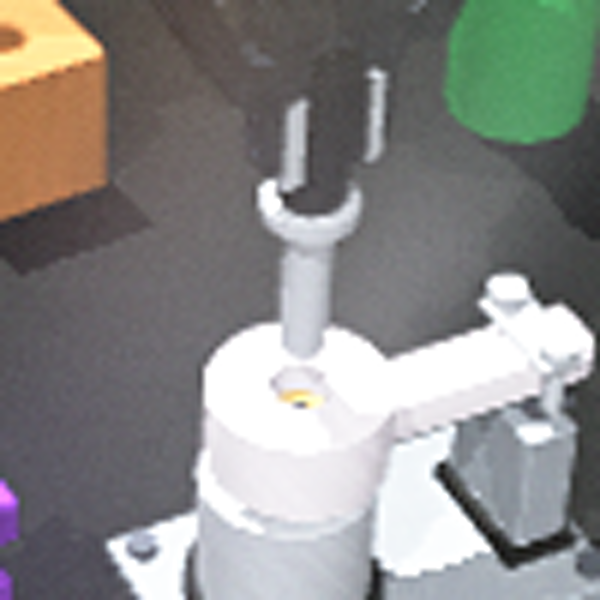

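The close view shows the nose hanging upright, with its axis at crop x≈305 and its tip centre at about (305,342). The bore rim is centred at about (298,387). Next I compute the relative offset.

Run:
```python
from h import *
np.set_printoptions(precision=4,suppress=True)
s=np.load("side1.npz")
f=lambda x,y:(269+x/6-.42,185+y/6-.42)
print("tip",back(s,f(305,342),.126),"bore",back(s,f(298,387),.108), "collar bottom axis",back(s,f(308,215),.190))
for p in([.524,-.1614,.126],[.524,-.1614,.108],[.524,-.1614,.186]):
    u=proj(s,p);print((u-[269,185]+.42)*6)
# sensitivities px(crop)/mm at bore
b=np.array([.524,-.162,.108]);print([(proj(s,b+d)-proj(s,b))*6 for d in np.eye(3)*.001])
# edge-based measure of nose at rows
g=cv2.cvtColor(s["frame"],cv2.COLOR_RGB2GRAY)
print(g[226:256,308:332])
```

```text
tip [ 0.5262 -0.1603  0.126 ] bore [ 0.5226 -0.1628  0.108 ] collar bottom axis [ 0.5202 -0.1656  0.19  ]
[301.5228 345.8748]
[299.1498 383.3581]
[309.8806 213.862 ]
[array([ 2.3486, -0.9363]), array([-1.5305, -1.668 ]), array([ 0.131 , -2.0584])]
[[108 111 108 110 107 107 109 112 138 166 174 176 182 182 181 167 140 110
  111 113 118 119 122 121]
 [109 108 109 110 110 107 105 113 149 199 200 178 182 186 184 174 142 114
  116 120 117 120 122 118]
 [108 107 109 106 106 109 107 128 183 196 209 212 215 205 185 170 135 115
  119 116 120 122 122 124]
 [110 112 107 109 109 111 108 126 176 197 207 213 211 209 201 179 135 118
  115 118 117 122 122 121]
 [111 109 110 111 103 103 107 129 181 200 208 210 213 206 201 177 126 114
  119 120 122 121 128 126]
 [111 106 108 107 110 111 104 127 184 201 212 212 210 209 197 174 127 117
  117 120 120 123 123 125]
 [112 109 110 110 112 108 106 129 183 199 209 212 210 206 191 169 118 118
  122 123 121 123 125 126]
 [109 107 112 110 108 105 114 140 205 202 210 214 212 207 196 171 119 118
  119 122 125 126 122 122]
 [109 109 109 111 112 107 109 139 206 207 21
[... 1478 characters left out ...]
55 255 255 255 255 204 213 235 239 241 241 240 239 237 233 254 255
  255 255 255 255 255 255]
 [255 255 255 255 255 255 252 208 216 213 212 217 227 238 239 232 237 255
  255 255 255 255 255 255]
 [255 255 255 255 255 255 255 233 216 223 246 247 250 249 249 226 243 242
  254 255 255 255 255 255]
 [255 255 255 255 255 255 255 255 255 238 162 135 225 250 247 244 243 244
  241 254 255 255 255 255]
 [255 255 255 255 255 255 255 255 255 255 255 255 252 248 240 242 243 245
  243 242 255 255 255 255]
 [255 255 255 255 255 255 255 255 255 255 255 255 255 255 241 241 241 246
  244 245 242 241 242 244]
 [255 255 255 255 255 255 255 255 255 255 255 255 255 255 247 241 241 243
  246 244 243 243 243 244]]
```

Run:
```python
from h import *
from workcell import *
np.set_printoptions(precision=4,suppress=True)
T=np.array([.5234,-.162]);c=np.array([.5237,-.1622])
bot.servo_line([*c,.214],None,.06);bot.dwell(.2)
p=get_obs()["position"];c=c+(T-p[:2]);bot.servo_line([*c,.2125],None,.02);bot.dwell(.2)
b=get_obs();print(b["time_s"],b["position"],b["wrist_force"],c);f0=b["wrist_force"]
z=.2125
while z>.190:
    z-=.0015;bot.servo_line([*c,z],None,.02);o=get_obs();d=o["wrist_force"]-f0
    print(round(z,4),o["position"],d,round(o["time_s"],2))
    if d[2]>5 or np.hypot(*d[:2])>4: break
np.save("c.npy",np.r_[c,z,f0])
```

```text
7.975 [ 0.5233 -0.1619  0.2125] [-1.011  -0.4763 -3.2868] [ 0.5233 -0.1619]
0.211 [ 0.5232 -0.1619  0.2109] [0.6115 1.064  0.4558] 8.22
0.2095 [ 0.5232 -0.1619  0.2094] [0.8869 0.1028 0.9927] 8.47
0.208 [ 0.5232 -0.1619  0.2079] [1.2705 0.2432 0.2175] 8.72
0.2065 [ 0.5232 -0.1619  0.2064] [0.8813 1.0946 0.5907] 8.97
0.205 [ 0.5232 -0.1619  0.2049] [0.9801 1.3564 0.1786] 9.22
0.2035 [ 0.5232 -0.1619  0.2034] [1.0439 0.4567 0.5856] 9.47
0.202 [ 0.5232 -0.1619  0.2019] [0.8592 0.2518 0.4642] 9.72
0.2005 [ 0.5232 -0.1619  0.2004] [1.5916 0.456  0.0316] 9.97
0.199 [ 0.5232 -0.1619  0.1989] [0.7042 0.349  0.9595] 10.22
0.1975 [ 0.5232 -0.1619  0.1974] [0.4836 1.0081 0.8112] 10.47
0.196 [ 0.5232 -0.1619  0.1959] [0.1321 0.1426 0.0098] 10.72
0.1945 [ 0.5234 -0.1619  0.1945] [1.055  1.4436 0.9298] 10.97
0.193 [ 0.5235 -0.162   0.1934] [-1.0581  0.7557  7.793 ] 11.22
```

Run:
```python
from h import *
from workcell import *
np.set_printoptions(precision=4,suppress=True)
a=np.load("c.npy");c=a[:2];z=a[2];f0=a[3:]
while z>.1641:
    z=max(z-.0025,.164);bot.servo_line([*c,z],None,.01);o=get_obs();d=o["wrist_force"]-f0
    print(round(z,4),o["position"],d,round(o["time_s"],2))
    if d[2]>19 or np.hypot(*d[:2])>6: print("STOP");break
a[2]=z;np.save("c.npy",a)
bot.dwell(.2);o=get_obs();print(o["position"],o["wrist_force"]-f0,o["gripper_width"])
r=vision.read_camera("side");np.savez("side2.npz",**{k:r[k] for k in("frame","intrinsics","view")});cv2.imwrite("pics/s2.png",crop(r,319,235,50,6))
```

```text
0.1905 [ 0.5235 -0.162   0.191 ] [0.2092 0.1221 8.6073] 11.62
0.188 [ 0.5236 -0.162   0.1884] [-0.0872  0.0543  8.3113] 12.03
0.1855 [ 0.5236 -0.162   0.1859] [-0.6673  1.0754  8.3819] 12.43
0.183 [ 0.5236 -0.162   0.1833] [-0.0691  0.4539  8.4539] 12.82
0.1805 [ 0.5236 -0.162   0.1809] [0.1942 1.063  7.5908] 13.22
0.178 [ 0.5236 -0.162   0.1783] [0.2713 0.7431 8.6802] 13.62
0.1755 [ 0.5236 -0.162   0.1758] [0.0178 0.0254 8.3357] 14.03
0.173 [ 0.5236 -0.162   0.1733] [-0.5464  0.8567  8.2116] 14.43
0.1705 [ 0.5236 -0.162   0.1708] [0.9891 0.5491 8.5015] 14.82
0.168 [ 0.5236 -0.162   0.1683] [1.0448 0.7671 8.0493] 15.22
0.1655 [ 0.5236 -0.162   0.1657] [1.0835 1.0294 9.06  ] 15.62
0.164 [ 0.5236 -0.162   0.1642] [1.0059 1.0587 7.1909] 15.93
[ 0.5236 -0.162   0.1642] [0.517  0.1497 8.0831] 0.02223758919394823
```

View pics/s2.png

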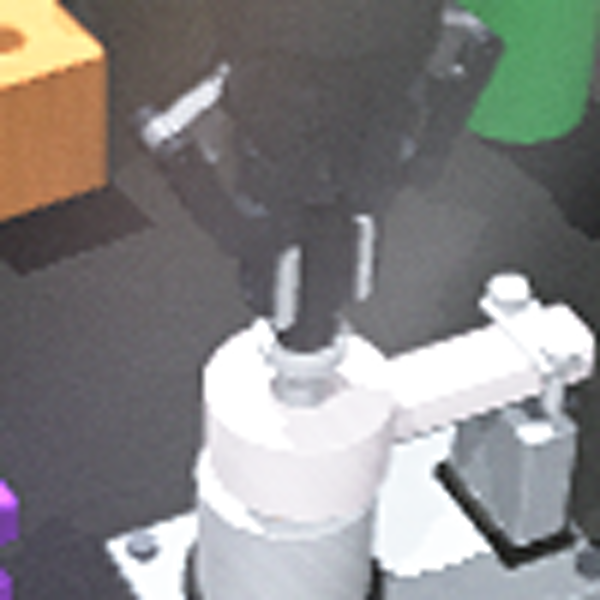

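The side view shows the collar sitting about 17 mm above the eye with the nose down the bore. Resistance stayed at a steady 8 N and there was no slip, so the bush is at about 0.030–0.034. I'll retract and look at the empty block's hole.

Run:
```python
from h import *
from workcell import *
np.set_printoptions(precision=4,suppress=True)
a=np.load("c.npy");c=a[:2]
bot.servo_line([*c,.225],None,.06)
bot.servo_line([*c,.245],None,.06);bot.dwell(.2)
o=get_obs();print(o["time_s"],o["position"],o["wrist_force"],o["gripper_width"])
R={}
for n in("top","side"):
    r=R[n]=vision.read_camera(n);np.savez(f"{n}3.npz",**{k:r[k] for k in("frame","intrinsics","view")})
cv2.imwrite("pics/c3.png",np.vstack([np.hstack([crop(R["top"],251,208,20,10),crop(R["side"],269,195,20,10)]),crop(R["side"],319,235,50,4)[:200*2].repeat(1,0) if 0 else np.hstack([crop(R["side"],319,240,20,5),crop(R["side"],319,215,20,5),crop(R["top"],361,215,20,5),crop(R["top"],361,215,20,5)])]))
for n,z in(("top",.075),("side",.075)):
    print(n,proj(R[n],[.553,.127,z]))
```

```text
18.025 [ 0.5231 -0.1619  0.2447] [-0.0232  0.2861 -3.4541] 0.022722121096307214
top [251.2321 208.4907]
side [268.8978 190.6965]
```

View pics/c3.png

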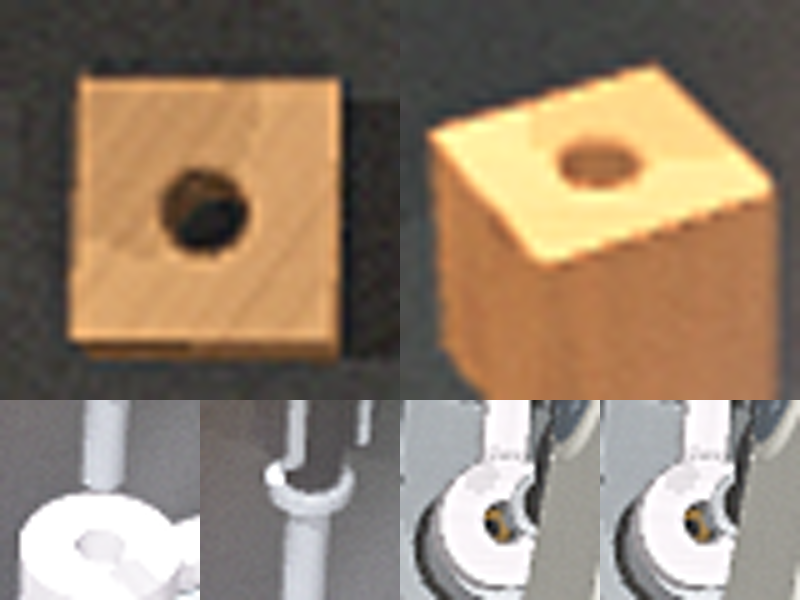

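The top-camera hole centre is at about (251.05,208.65) and the side-camera centre at about (268.55,190.65). Both are within 0.5 mm of (0.553,0.127), and the bush has gone from view in the bore. I'll put the drift back there.

Run:
```python
from h import *
from workcell import *
np.set_printoptions(precision=4,suppress=True)
q=down(0);T=np.array([.5528,.1272]);c=T.copy()
bot.reach([*c,.245],q)
bot.servo_line([*c,.182],None,.06);bot.dwell(.3)
c=c+T-get_obs()["position"][:2]
bot.servo_line([*c,.180],None,.02);bot.dwell(.2)
b=get_obs();f0=b["wrist_force"];print(b["time_s"],b["position"],f0)
z=.18
while z>.1105:
    s=.003 if z>.121 else .001
    z-=s;bot.servo_line([*c,z],None,.02);o=get_obs();d=o["wrist_force"]-f0
    if z<.121 or z>.16: print(round(z,4),o["position"],d,round(o["time_s"],2))
    if d[2]>4 or np.hypot(*d[:2])>5: print("contact");break
np.save("c2.npy",np.r_[c,z])
```

```text
21.1917 [0.5527 0.1272 0.18  ] [-0.0329  1.0705 -1.9662]
0.177 [0.5525 0.1272 0.1768] [ 0.1334 -0.4986 -0.756 ] 21.49
0.174 [0.5526 0.1272 0.1738] [ 0.1467 -1.5553 -0.794 ] 21.79
0.171 [0.5526 0.1272 0.1708] [-0.2806 -1.3749 -1.6785] 22.09
0.168 [0.5526 0.1272 0.1678] [-0.4627 -1.4123 -0.3619] 22.39
0.165 [0.5526 0.1272 0.1649] [-0.7814 -2.0682 -1.7445] 22.69
0.162 [0.5526 0.1272 0.1618] [-0.1375 -0.5748 -0.54  ] 22.99
0.12 [0.5526 0.1272 0.1198] [-0.1969 -0.7691 -0.8508] 27.19
0.119 [0.5527 0.1272 0.119 ] [-0.0408 -0.3589 -1.4971] 27.44
0.118 [0.5527 0.1272 0.118 ] [-0.9386 -1.0082 -0.7352] 27.69
0.117 [0.5527 0.1272 0.1169] [ 0.9251 -0.6937 -1.4706] 27.94
0.116 [0.5526 0.1272 0.1159] [-0.2402 -1.1157 -0.516 ] 28.19
0.115 [0.5527 0.1272 0.1149] [ 0.5018 -0.029  -1.0801] 28.44
0.114 [0.5528 0.1272 0.1144] [-1.1204 -2.3513  6.7487] 28.69
contact
```

The collar seated at the same TCP height as the original grasp, so the drift did not slip in the grip. Releasing now.

Run:
```python
from h import *
from workcell import *
np.set_printoptions(precision=4,suppress=True)
c=np.load("c2.npy");hand.move_gripper(.085);bot.dwell(.2)
o=get_obs();print(o["time_s"],o["wrist_force"],o["gripper_width"])
bot.servo_line([*c[:2],.25],None,.08)
bot.reach([.3,.35,.3],down(0));bot.dwell(.3)
o=get_obs();print(o["time_s"],o["position"],o["wrist_force"])
R={}
for n in("top","side"): R[n]=vision.read_camera(n)
cv2.imwrite("pics/c4.png",np.vstack([np.hstack([crop(R["top"],251,208,30,5),crop(R["side"],269,188,30,5)]),np.hstack([crop(R["top"],361,215,30,5),crop(R["side"],319,250,30,5)])]))
t=np.load("top0.npz")["frame"];e=np.abs(t.astype(int)-R["top"]["frame"]).max(2)
for n,(u,v) in dict(torch=(172,151),chock=(145,225),key=(443,207),spray=(281,120),stand=(358,212),purple=(350,292)).items(): print(n,(e[v-30:v+30,u-22:u+22]>60).sum())
```

```text
29.525 [ 0.2096 -0.2969 -0.3015] 0.08484955299432728
32.9583 [0.3005 0.3497 0.2998] [ 0.968  -0.1873 -0.6147]
torch 0
chock 0
key 0
spray 0
stand 39
purple 264
```

View pics/c4.png

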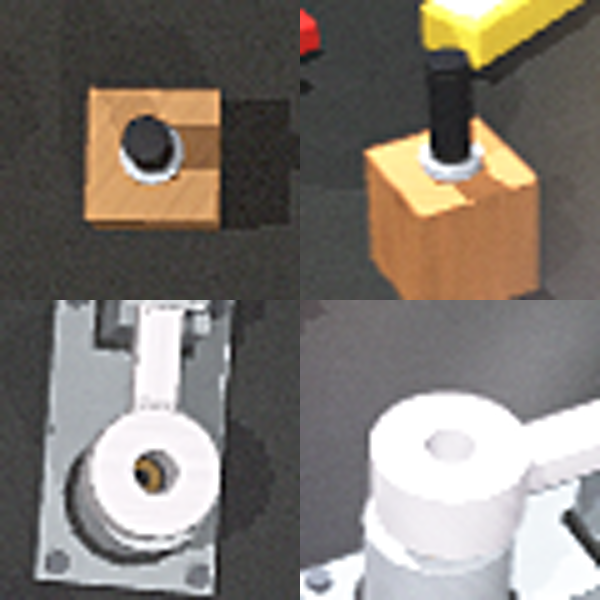

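The drift stands upright with its collar on the wood, and the brass now shows deep in the bore with a parallax shift of about 2.4 px. The pixel change near the purple look-alike needs a quick check, as it may only be the arm's shadow.

Run:
```python
from h import *
from workcell import *
r=vision.read_camera("top");t=np.load("top0.npz")
cv2.imwrite("pics/c5.png",np.hstack([crop(t,350,285,40,5),crop(r,350,285,40,5)]))
```

```text
(no output)
```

View pics/c5.png

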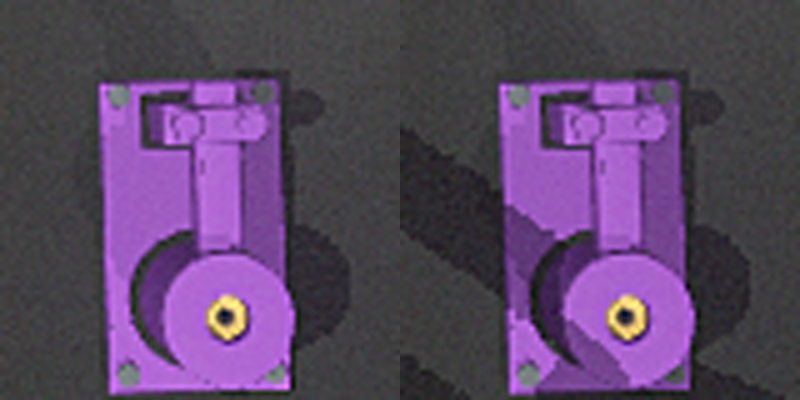

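The purple look-alike hasn't moved; only the arm's shadow across it changed. Handing in.

```bash
python3 -c "
from workcell import *
hand_in()"
```

```text
the job is handed in; nothing more can be done
```

I took the drift from its block, pressed the bush out of the eye and stood the drift back in the block, then handed in. By then the clock was at about 33 s of the 72 s allowed.

- **Pressing:** The nose went into the bore without touching the edge. It met the bush about 13 mm below the eye's top, then pressed at a steady 8–9 N by the wrist sensor, well under 30 N.
- **Bush depth:** I estimate the bush at about 0.033, from the arm's travel and the nose length. It could be as little as 0.030, still past the 0.026 needed. I could not measure it directly. In the last top view the brass sits deep in the bore, roughly where that depth would put it.
- **Drift:** Its collar met the wood at the same height as when I gripped it, so it had not slipped. The last pictures show it upright in the block, and the open gripper is well clear.
- **Other things:** The torch, chock, nut key and spray bottle show no change from the first picture. The purple stand showed some changed pixels, which a close look put down to the arm's shadow.

No check failed. The readings that disagreed slightly were the two cameras' positions, by up to 2 mm, and the pushing force, which read a little below the quoted 10–12 N.

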